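# Lock the spindle: turn the slotted disc and push the bar through

### The arm

A 7-joint arm with a two-finger parallel gripper is mounted at the origin on a cart in front of the work surface, level with it; the furniture and walls round the work are solid. World frame = base frame: x ahead of the robot, y to its left, z up, the work surface at z = 0. Lengths are in mm, angles in rad, forces in N, time in s.
With the tool pointing down it reaches from about 400 to 900 mm from the base axis. Payload 5.5 kg.
Tool frame: the origin (TCP) lies at the very end of the fingers, on their centre line; the grasp point (between the pads) lies grasp_offset behind it (grasp_offset is the distance from the TCP to the grasp point, in mm); z points along the fingers, x is the direction in which the jaws open and shut, and the axes are right-handed (so a half turn about z gives the same grasp; the last joint's range is limited). The gripper opens to 92 mm and grips with 3 to 60 N. Pads are 19 mm wide; open, the fingers measure 130 mm over their backs; the gripper's body (75 mm by 190 mm) begins 47 mm behind the grasp point.
Start: joints at [-1.014, 0.501, -0.427, 1.55, 0.221, 1.138, -0.21], TCP at [188.196, 622.159, 226.729] pointing down, gripper open.
Joint ranges: [-2.88, 2.88], [-0.31, 2.03], [-1.54, 1.56], [0.2, 2.42], [-1.41, 4.55], [0.19, 2.02], [-2.57, 2.57]. Speed limits (rad/s): [2.57, 2.57, 3.14, 3.14, 3.14, 3.14, 3.14].

### API

Orientations are given as a 3x3 rotation matrix whose columns are the frame's x, y, z axes.
In Python, from bench import state, grab_frame, camera_model, finish_job, grasp_offset gives the robot as it stands.
- The arm moves only by the tool apply_moves, never from a script. Its argument "deltas" is one flat list of numbers, 6 for each row, row after row: the shift along the tool's x, y, z in mm, then the turn, a rotation vector about the tool's x, y, z in degrees. In form: [x, y, z, rx, ry, rz, x, y, z, rx, ry, rz, ...]. A call has 1 to 20 rows; each row is the pose to reach, as a shift and turn from the pose commanded when the call began, along the tool's axes at that moment; what a row does not reach only later rows make up. A row lasts 1/8 s, in which the tool goes at most 62.5 mm and 10.7 degrees, less where a joint would pass 70% of its speed; a pose out of reach is approached as far as the arm can. A call with a gripper value outside its range is refused whole. "hand" is the gripper command: -1 is shut, 1 is fully open, values between are in proportion, set as the call begins (left out, the last holds). The fingers move at their own pace and stop on an object; "squeeze" is the grip in N (left out, the last holds). Time passes only in rows, so rows that repeat a pose let the fingers close. It gives the time, the measured TCP pose, the force and the opening at its end, in the units of the state.
- state(): the state, without advancing time (a new reading comes with each control period).
- grab_frame(name): name is "side" or "top"; returns the picture (384x512x3 uint8, blue, green, red); there is no depth.
- camera_model(name): a dict with "camera_matrix" (3x3 intrinsics, pixels), "extrinsics" (4x4, takes a point from camera to world coordinates). Camera axes: x right, y up, looking along -z (the intrinsics and any distortion apply to the point x, -y, -z); pixel columns grow to the right and rows downward; lengths in mm; the calibration is good to about 2 mm. A picture is of the moment at which its call begins. camera_model takes no time and is no camera call.
- finish_job(): hands the job in, once; it reports no verdict.
The state is a dict: "t": time; "joint_pos": joint angles; "joint_velocities": joint speeds; "tau": joint torques, N m; "position": TCP position; "ee_rot": TCP orientation; "wrist_force": force on the tool from outside, world axes, zero at the start; "torque": the same for the moment, N m; "opening": finger opening in mm.
Only numpy, scipy, OpenCV 4.12 (cv2) and the standard library are available. Lean on these libraries where they do the work, as an engineer would, in place of code of your own. Each camera call takes 0.05 s, during which the arm holds its last target.

### The job

Lock the spindle on the workbench: push the fin round with the fingertips until the disc's slot is in line with the bar, then push the bar by the plate on its tail right through the slot until it is fully home against the stop in the keeper on the far side. Only push: neither grip nor ram the fin or the bar, never lift the bar out of its channel, leave the loose things round about where they are, and finish clear.

Things in the scene. Friction and masses are not known exactly. Their poses are not given: they have to be found in the camera images.
- fixture: the spindle lock on its plywood board (130 mm along x, 305 mm along y, 10 mm thick), fixed to the bench. Origin on the disc's axis at bench height; z up; y runs along the bar's channel, from the keeper (-y) over the disc to the channel (+y); at yaw 0 x points away from the robot. The board spans y = -95 to 210 mm.
- channel (a point): middle of the open-topped aluminium channel that guides the bar, on its floor, 27 mm above the bench, at y = 129 mm of the fixture. It runs from y = 58 to 200 mm, 18 mm wide between two rails with tops 37 mm above the bench and outer faces 34 mm apart.
- keeper_stop (a point): centre of the end stop's inner face in the keeper, an open-topped aluminium pocket across the disc from the channel: at y = -74 mm of the fixture, 34 mm above the bench. The pocket is 20 mm wide, begins at y = -52 mm, and its top is 46 mm above the bench. Axes as the fixture's.
- disc (a joint): angle of the dark steel slotted disc, rad, counter-clockwise from above, limits -0.9 to 4.04. At 0 and at pi the slot is in line with the channel; the fin points to the fixture's -x at 0, -y (keeper) at pi/2, +x at pi. Starts between 0.45 and 2.69, may be turned either way (the fin then ends at -x or +x), stays where left: 0.1 N m of friction, about 3 N at the fin.
- disc_axis (a point): centre of the disc's top, 40 mm above the bench, turning with it. The disc, dark steel over an aluminium underside, is 96 mm across; a slot 20 mm wide and 14 mm deep, open above and flared at both mouths, runs right across it through the centre, along this point's y axis. The point's -x axis points to the fin.
- disc_fin (a point): centre of the fin, an upright steel tab on the disc by which it is turned: 30 mm long along the radius (16 to 46 mm from the axis), 10 mm thick, from 40 to 76 mm above the bench. The point is 31 mm from the axis, 58 mm above the bench; x along the radius, y square to the flat faces.
- lock_bar: loose steel bar (0.25 to 0.5 kg) in the channel: 14x14 mm, 200 mm long, rounded nose, 2 mm play each side. Origin mid-length on its underside; nose at y = -100 mm, tail at +100. In the fixture's frame its origin starts at y = 154 to 169 mm (nose 6 to 21 mm short of the disc) and is at y = 26 mm when home against the stop. It slides to the fixture's -y.
- push_face (a point): centre of the outer face of the upright plate on the bar's tail, 58 mm above the bench; the plate is 46 mm wide, 10 mm thick, from 41 to 75 mm above the bench, and passes over the rails. Push here along the bar towards its nose (the bar's -y); sliding takes about 2 to 4 N.
- tape: bystander, loose: yellow tape measure, 36x88x62 mm; origin at the centre of its underside
- plug: bystander, loose: round wooden plug, 26 mm across, 13 mm high, standing on the fixture's board beside the channel; origin at the centre of its underside
- block: bystander, loose: small wooden offcut, 21x30x17 mm, on the fixture's board beside the channel; origin at the centre of its underside
- stick: bystander, loose: thin wooden stick, 12x110x8 mm, lying behind the fixture; origin at the centre of its underside
- jar: bystander, loose: jar with a green lid, 69 mm across, 84 mm high, behind the fixture; origin at the centre of its underside
- cork: bystander, loose: cork sanding block, 64x107x35 mm, beyond the keeper; origin at the centre of its underside
- screws: bystander, loose: round open tin of screws, 77 mm across, 30 mm high, behind the fixture; origin at the centre of its underside
Things that resemble listed ones, but are neither listed nor needed, are in the scene too. Of the things like the lock_bar, leave any that is turquoise; of the rest the larger one is meant.

How it is judged (in metres and radians):
On the way, in this order (a step that is already met when the one before it is completed fails the run):
1. the disc's slot is in line with the bar's channel (angle between the y axis of disc_axis and the y axis of fixture, either way round below 0.12 rad), for 0.2 s.
2. the bar is through the slot and home in the keeper (y of lock_bar in the frame of fixture below 0.032 m and x of lock_bar in the frame of fixture between -0.005 and 0.005 m and z of lock_bar in the frame of fixture below 0.031 m and angle between the y axis of lock_bar and the y axis of fixture, either way round below 0.06 rad), for 0.2 s.
At the end, for the whole second after the job is handed in: The bar lies in channel, slot and keeper, at rest, its nose within 6 mm of the keeper's end stop, and the slot is in line with it (within 0.12 rad) (all of step 2 and angle between the y axis of disc_axis and the y axis of fixture, either way round below 0.12 rad and linear speed of lock_bar below 0.01 m/s); the robot touches nothing.
It fails at once if the bar is lifted (12 mm) or tipped (0.15 rad) out of its channel (z of lock_bar in the frame of fixture above 0.039 m or angle between lock_bar's own z axis and vertical above 0.15 rad).
It fails at once if the bar, or the fixture with its disc and fin, is squeezed or rammed by the fingers (over 36 N) (contact force between the fingers and lock_bar above 36 N or contact force between the fingers and fixture above 36 N).
It fails at once if a bystander is moved by more than 25 mm or lifted (distance of any of tape, plug, block, stick, jar, cork, screws from where it was at the start of the episode above 0.025 m).
It also fails if it takes over 45 s, if anything falls off the work surface, if the arm or the gripper's body presses on something with over 40 N, if the wrist force passes 120 N, or if a joint passes its speed limit or range.

## Working session

There is one attempt and no reset: what is moved stays moved. The work goes in short steps, Python scripts to look and compute and a tool call to move; the robot and the scene stay as the last step left them, time stands still between calls to the robot, and variables do not carry over. Pictures are saved under pics/ and viewed, and the job is handed in when it is done.

Besides the shell and the picture viewer there is one more tool, called after ">>>" by a JSON object that holds its "method" and its "body". apply_moves: Moves the arm, as the interface text tells. Its arguments: {"type":"object","properties":{"deltas":{"type":"array"},"hand":{"type":"number"},"squeeze":{"type":"number"}},"required":["deltas"]}

```bash
mkdir -p pics; ls
python3 - <<'E'
from bench import *
import cv2,numpy as np
for n in("side","top"):
    f=grab_frame(n);cv2.imwrite(f"pics/{n}0.png",f)
    m=camera_model(n);print(n,{k:np.round(v,3).tolist() if not isinstance(v,str) else v for k,v in m.items()})
s=state();print(s);print(grasp_offset if not callable(grasp_offset) else grasp_offset())
E
```

```text
pics
side {'camera_matrix': [[355.378, 0.0, 260.019], [0.0, 355.378, 197.774], [0.0, 0.0, 1.0]], 'extrinsics': [[0.987, 0.086, -0.138, 461.337], [-0.163, 0.473, -0.866, -771.341], [-0.009, 0.877, 0.481, 471.185], [0.0, 0.0, 0.0, 1.0]]}
top {'camera_matrix': [[467.86, 0.0, 250.188], [0.0, 467.86, 193.594], [0.0, 0.0, 1.0]], 'extrinsics': [[-0.01, 0.984, -0.178, 379.964], [-1.0, -0.007, 0.018, -3.827], [0.017, 0.179, 0.984, 1078.724], [0.0, 0.0, 0.0, 1.0]]}
{'t': 0.1, 'joint_pos': array([-1.0138269 ,  0.50175649, -0.4267967 ,  1.55132208,  0.22080521,
        1.13828169, -0.21033026]), 'joint_velocities': array([ 0.00062504, -0.00324188,  0.00026398, -0.00144674, -0.0022191 ,
        0.00102142,  0.00022768]), 'tau': array([-1.11192302e-02, -5.67883301e+01, -5.83852351e+00, -2.79918712e+01,
       -6.90046325e-02,  2.41014763e-02,  4.56720682e-05]), 'position': array([188.08206042, 621.55313855, 225.78932288]), 'ee_rot': array([[ 2.89555877e-01,  9.57160952e-01, -5.52617592e-04],
       [ 9.57159576e-01, -2.89556398e-01, -1.62442727e-03],
       [-1.71485231e-03, -5.85807581e-05, -9.99998528e-01]]), 'wrist_force': array([-0.4079148 , -0.14940147, -0.66866543]), 'torque': array([-0.02971316,  0.02673123, -0.02863558]), 'opening': 91.56500563253107}
18.8
```

View pics/side0.png

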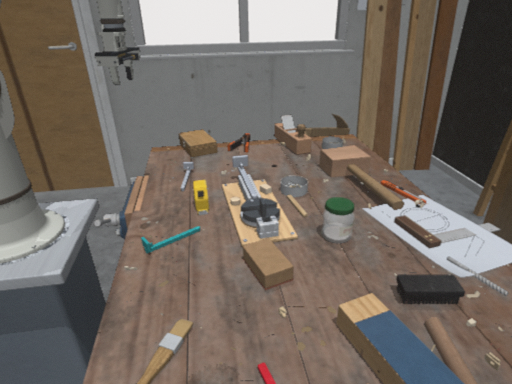

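View pics/top0.png

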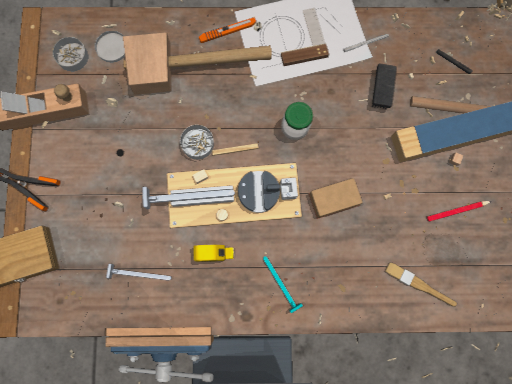

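Run:
```python
import cv2,numpy as np
a=cv2.imread("pics/top0.png")[150:240,130:320];cv2.imwrite("pics/topz.png",cv2.resize(a,None,fx=4.2,fy=4.2,interpolation=cv2.INTER_CUBIC))
a=cv2.imread("pics/side0.png")[145:255,190:310];cv2.imwrite("pics/sidez.png",cv2.resize(a,None,fx=5,fy=5,interpolation=cv2.INTER_CUBIC))
```

```text
(no output)
```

View pics/topz.png

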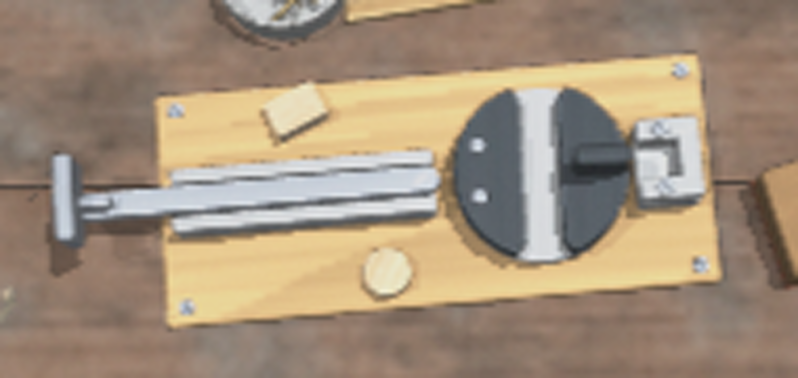

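View pics/sidez.png

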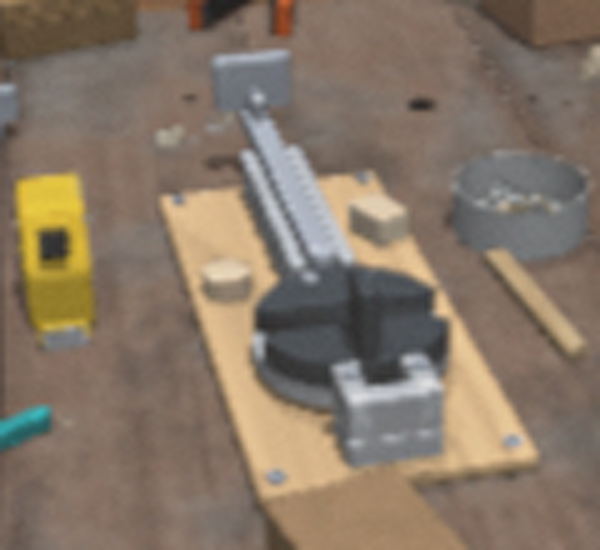

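```bash
cat > h.py <<'E'
import cv2,numpy as np
from bench import *
def ray(n,uv):
    m=camera_model(n);K=np.array(m["camera_matrix"]);E=np.array(m["extrinsics"])
    d=np.linalg.inv(K)@[uv[0],uv[1],1.]
    d=E[:3,:3]@(d*[1,-1,-1]);return E[:3,3],d/np.linalg.norm(d)
def onz(n,uv,z):
    o,d=ray(n,uv);return o+d*(z-o[2])/d[2]
def tri(uv1,uv2):
    o1,d1=ray("top",uv1);o2,d2=ray("side",uv2)
    A=np.stack([d1,-d2],1);t=np.linalg.lstsq(A,o2-o1,rcond=None)[0]
    p,q=o1+d1*t[0],o2+d2*t[1];return (p+q)/2,np.linalg.norm(p-q)
def proj(n,P):
    m=camera_model(n);K=np.array(m["camera_matrix"]);E=np.array(m["extrinsics"])
    c=E[:3,:3].T@(np.array(P)-E[:3,3])*[1,-1,-1];c=K@c;return c[:2]/c[2]
E
python3 - <<'E'
from h import *
tz=lambda u,v:((u+.5)/4.2-.5+130,(v+.5)/4.2-.5+150)
sz=lambda u,v:((u+.5)/5-.5+190,(v+.5)/5-.5+145)
T=dict(c_fl=(157,97),c_fr=(695,55),c_nr=(720,280),c_nl=(170,325))
for k,p in T.items(): print(k,onz("top",tz(*p),10).round(1))
print("side corners",[onz("side",sz(*p),10).round(1) for p in((163,197),(372,172),(536,462),(266,500))])
# screws
print("screws top",[onz("top",tz(*p),11).round(1) for p in((176,111),(680,70),(700,265),(187,307))])
print("screws side",[onz("side",sz(*p),11).round(1) for p in((179,200),(361,178),(512,441),(277,477))])
# tri of screws
for a,b in (((176,111),(361,178)),((680,70),(512,441)),((700,265),(277,477)),((187,307),(179,200))):
    print("tri",tri(tz(*a),sz(*b)))
# plate top corners
print("plate far top", tri(tz(62,155),sz(291,52)), "near", tri(tz(65,240),sz(212,57)))
print("plate top ctr", onz("top",tz(64,155),75), onz("top",tz(67,240),75))
print("disc ctr",onz("top",tz(542,173),40))
print("fin tip/ctr top", onz("top",tz(625,157),76),onz("top",tz(577,157),76), onz("side",sz(345,265),76))
print("slot ends",onz("top",tz(538,88),40),onz("top",tz(543,260),40))
E
```

```text
c_fl [624.6 170.3  10. ]
c_fr [ 646.9 -129.9   10. ]
c_nr [ 519.8 -140.2   10. ]
c_nl [497.4 160.4  10. ]
side corners [array([499.2, 160.2,  10. ]), array([624.5, 171. ,  10. ]), array([ 645.2, -136.8,   10. ]), array([ 522.5, -143.9,   10. ])]
screws top [array([616.3, 159.4,  11. ]), array([ 638.1, -121.1,   11. ]), array([ 528. , -129.3,   11. ]), array([507. , 151.2,  11. ])]
screws side [array([507.9, 152.6,  11. ]), array([616.3, 162.1,  11. ]), array([ 638.2, -120.2,   11. ]), array([ 529.2, -129.2,   11. ])]
tri (array([615.92084861, 159.20756592,  12.45177102]), np.float64(0.18648367823066397))
tri (array([ 637.96483379, -121.04457196,   11.60322428]), np.float64(0.07209047167584787))
tri (array([ 528.61538853, -129.30481223,   11.01563381]), np.float64(1.1714975431020493))
tri (array([507.41580236, 151.1646242 ,  11.66730739]), np.float64(0.8990230439646959))
plate far top (array([580.83422626, 208.16349853,  74.81955645]), np.float64(3.1885032980849433)) near (array([534.73339456, 204.89388071,  76.70237181]), np.float64(0.832700084422204))
plate top ctr [579.16816476 207.10375612  75.        ] [534.56696579 204.21598179  75.        ]
disc ctr [574.57179012 -42.09114444  40.        ]
fin tip/ctr top [576.01204571 -84.09968282  76.        ] [576.17545769 -59.09489458  76.        ] [571.78002693 -59.00595296  76.        ]
slot ends [621.48250315 -40.5315044   40.        ] [527.32391079 -42.01010605  40.        ]
```

```bash
cat > plan.py <<'E'
import numpy as np
from scipy.spatial.transform import Rotation as R
A=np.array([575.7,-42.2]);YAW=0.077
def pose(x,y,z,az): # tool down, tool x at azimuth az (deg)
    a=np.radians(az);X=np.array([np.cos(a),np.sin(a),0]);Z=np.array([0,0,-1.]);return np.array([x,y,z]),np.stack([X,np.cross(Z,X),Z],1)
def rel(p0,R0,p,Rm):
    return np.r_[R0.T@(p-p0),np.degrees(R.from_matrix(R0.T@Rm).as_rotvec())].round(1)
def fin(phi,off,r=33,z=53): # phi world deg of fin direction
    f=np.radians(phi);d=np.array([np.cos(f),np.sin(f)]);t=np.array([np.sin(f),-np.cos(f)])
    xy=A+r*d-off*t;return pose(*xy,z,phi+180)
E
python3 - <<'E'
from plan import *
from bench import *
s=state();R0=s['ee_rot'];p0=np.array([188.196,622.159,226.729])
p,Rm=fin(-89.1,26,z=130);print(p,rel(p0,R0,p,Rm))
E
```

```text
[602.21513392 -74.78753862 130.        ] [-5.470e+02  5.981e+02  9.760e+01 -0.000e+00  1.000e-01 -1.770e+01]
```

>>> {"method": "apply_moves", "body": {"deltas": [-36, 40, 6, 0, 0.1, -2, -73, 80, 13, 0, 0.1, -4, -109, 120, 19, 0, 0.1, -5, -146, 160, 26, 0, 0.1, -6, -182, 199, 32, 0, 0.1, -7, -219, 239, 39, 0, 0.1, -8, -255, 279, 45, 0, 0.1, -9, -292, 319, 52, 0, 0.1, -10, -328, 359, 58, 0, 0.1, -11, -365, 399, 65, 0, 0.1, -12, -401, 439, 71, 0, 0.1, -13, -438, 479, 78, 0, 0.1, -14, -474, 518, 84, 0, 0.1, -15, -511, 558, 91, 0, 0.1, -16, -547, 598, 97, 0, 0.1, -17.7, -547, 598, 97, 0, 0.1, -17.7, -547, 598, 97, 0, 0.1, -17.7, -547, 598, 97, 0, 0.1, -17.7], "hand": -1, "squeeze": 10}}

```text
t: 2.35
position: [601.7, -72.5, 129.7]
ee_rot: [[-0.018, 1.0, -0.0], [1.0, 0.018, 0.003], [0.003, -0.0, -1.0]]
wrist_force: [-0.3, -0.3, 0.0]
opening: 0.3
```

Run:
```python
from h import *
a=grab_frame("side");cv2.imwrite("pics/s1.png",cv2.resize(a[100:260,180:320],None,fx=4,fy=3.7,interpolation=cv2.INTER_CUBIC))
a=grab_frame("top");cv2.imwrite("pics/t1.png",cv2.resize(a[130:250,130:320],None,fx=4,fy=4,interpolation=cv2.INTER_CUBIC))
s=state();print(s['position'],s['joint_pos'].round(2),s['wrist_force'])
```

```text
[601.9028315  -72.82693502 129.94690842] [ 0.21  0.5  -0.17  1.75  0.1   0.89  1.58] [ 1.14601322  0.11837924 -0.21916958]
```

View pics/s1.png

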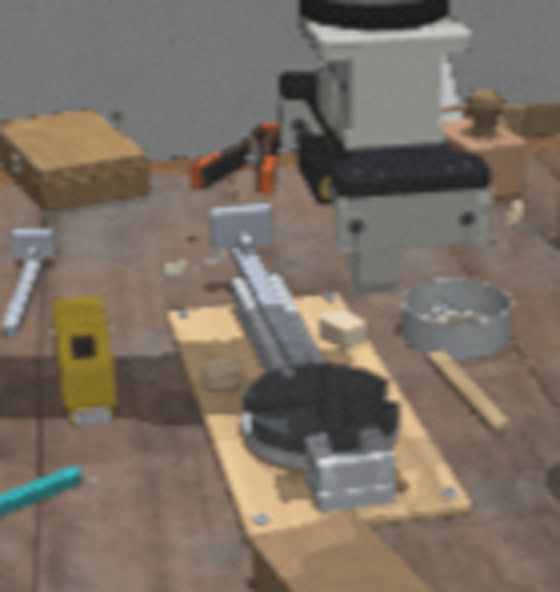

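View pics/t1.png

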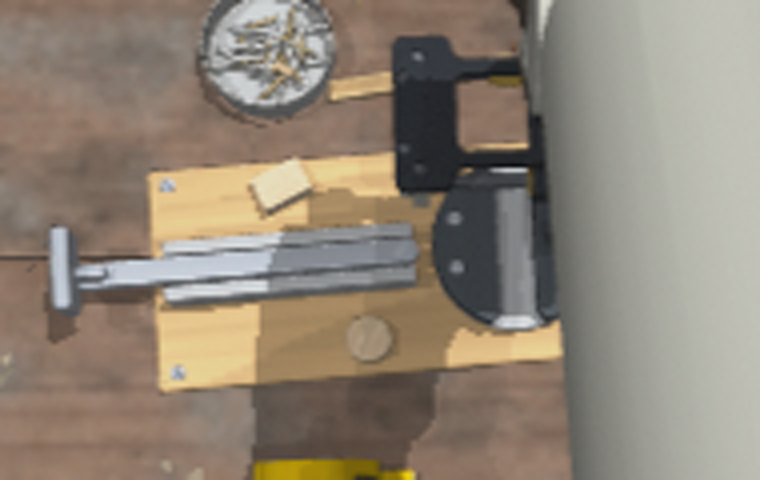

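>>> {"method": "apply_moves", "body": {"deltas": [0, 0, 20, 0, 0, 0, 0, 0, 45, 0, 0, 0, 0, 0, 65, 0, 0, 0, 0, 0, 76, 0, 0, 0, 0, 0, 76, 0, 0, 0, 0, 0, 76, 0, 0, 0]}}

```text
t: 3.2
position: [602.9, -74.4, 54.3]
ee_rot: [[-0.015, 1.0, 0.001], [1.0, 0.015, 0.002], [0.002, 0.001, -1.0]]
wrist_force: [0.4, -0.6, 0.2]
opening: 0.5
```

>>> {"method": "apply_moves", "body": {"deltas": [0, -3, 0, 0, 0, 0, 0, -6, 0, 0, 0, 0, 0, -8, 0, 0, 0, 0, 0, -9, 0, 0, 0, 0, 0, -10, 0, 0, 0, 0, 0, -10, 0, 0, 0, 0]}}

```text
t: 3.95
position: [593.3, -74.8, 54.1]
ee_rot: [[-0.015, 1.0, 0.002], [1.0, 0.015, 0.002], [0.002, 0.002, -1.0]]
wrist_force: [3.9, -0.8, -0.1]
opening: 0.6
```

Run:
```python
from h import *
a=grab_frame("side");cv2.imwrite("pics/s2.png",cv2.resize(a[140:260,180:320],None,fx=5,fy=5,interpolation=cv2.INTER_CUBIC))
s=state();print(s['position'],s['wrist_force'])
```

```text
[593.24834816 -74.77798961  54.09933524] [ 4.37760428 -0.2249266  -0.47617115]
```

View pics/s2.png

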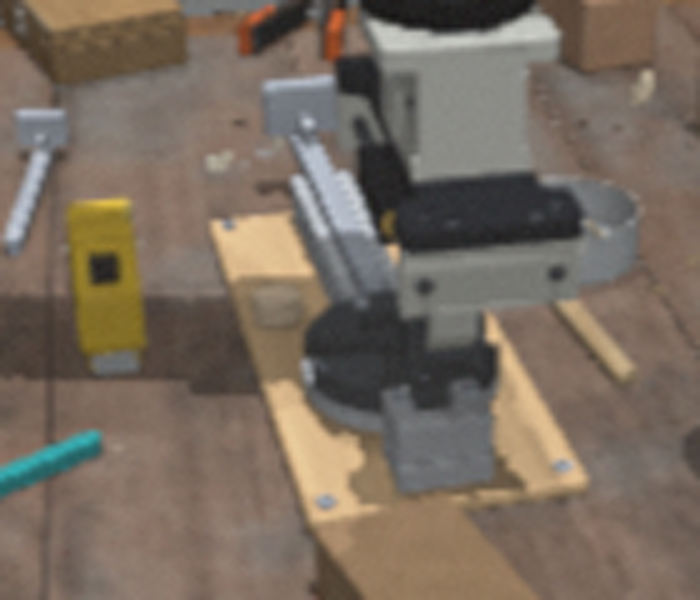

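Run:
```python
from plan import *
from bench import *
s=state();R0=s['ee_rot'];p0=s['position']
a,Ra=fin(-89.1,17.,z=54)
out=[]
for phi in list(np.linspace(-93.1,-173.1,17))+[-174.1,-174.1]:
    p,Rm=fin(phi,17.,z=54);
    r=rel(a,Ra,p,Rm);out.append(r)
print(np.array(out).tolist()); print(p)
```

```text
[[-1.1, -2.3, 0.0, 0.0, 0.0, 4.0], [-2.3, -5.4, 0.0, 0.0, 0.0, 9.0], [-3.1, -8.5, 0.0, 0.0, 0.0, 14.0], [-3.7, -11.7, 0.0, 0.0, 0.0, 19.0], [-4.1, -14.9, 0.0, 0.0, 0.0, 24.0], [-4.1, -18.1, 0.0, 0.0, 0.0, 29.0], [-3.9, -21.4, 0.0, 0.0, 0.0, 34.0], [-3.3, -24.6, 0.0, 0.0, 0.0, 39.0], [-2.5, -27.7, 0.0, 0.0, 0.0, 44.0], [-1.5, -30.8, 0.0, 0.0, 0.0, 49.0], [-0.2, -33.7, 0.0, 0.0, 0.0, 54.0], [1.4, -36.5, 0.0, 0.0, 0.0, 59.0], [3.3, -39.2, 0.0, 0.0, 0.0, 64.0], [5.3, -41.7, 0.0, 0.0, 0.0, 69.0], [7.6, -44.0, 0.0, 0.0, 0.0, 74.0], [10.0, -46.1, 0.0, 0.0, 0.0, 79.0], [12.6, -48.0, 0.0, 0.0, 0.0, 84.0], [13.2, -48.4, 0.0, 0.0, 0.0, 85.0], [13.2, -48.4, 0.0, 0.0, 0.0, 85.0]]
[544.62228016 -62.5021016   54.        ]
```

>>> {"method": "apply_moves", "body": {"deltas": [-1.1, -2.3, 0, 0, 0, 4, -2.3, -5.4, 0, 0, 0, 9, -3.1, -8.5, 0, 0, 0, 14, -3.7, -11.7, 0, 0, 0, 19, -4.1, -14.9, 0, 0, 0, 24]}}

```text
t: 4.62
position: [578.3, -78.6, 54.1]
ee_rot: [[0.395, 0.919, 0.002], [0.919, -0.395, 0.002], [0.003, 0.001, -1.0]]
wrist_force: [3.9, -0.6, 0.2]
opening: 0.3
```

Light force, as expected. Continue the arc from the new pose.

Run:
```python
from plan import *
a,Ra=fin(-113.1,17.,z=54);out=[]
for phi in list(np.arange(-118.1,-174,-5))+[-174.1,-174.1]:
    p,Rm=fin(phi,17.,z=54);out.append(rel(a,Ra,p,Rm)[[0,1,5]])
print(a,np.array(out).tolist())
```

```text
[578.38984061 -79.22384039  54.        ] [[-1.4, -2.9, 5.0], [-2.5, -6.0, 10.0], [-3.3, -9.1, 15.0], [-3.8, -12.3, 20.0], [-4.1, -15.5, 25.0], [-4.1, -18.8, 30.0], [-3.8, -22.0, 35.0], [-3.2, -25.2, 40.0], [-2.4, -28.3, 45.0], [-1.2, -31.4, 50.0], [0.1, -34.3, 55.0], [1.8, -37.1, 60.0], [2.1, -37.6, 61.0], [2.1, -37.6, 61.0]]
```

>>> {"method": "apply_moves", "body": {"deltas": [-1.4, -2.9, 0, 0, 0, 5, -2.5, -6.0, 0, 0, 0, 10, -3.3, -9.1, 0, 0, 0, 15, -3.8, -12.3, 0, 0, 0, 20, -4.1, -15.5, 0, 0, 0, 25, -4.1, -18.8, 0, 0, 0, 30, -3.8, -22, 0, 0, 0, 35, -3.2, -25.2, 0, 0, 0, 40, -2.4, -28.3, 0, 0, 0, 45, -1.2, -31.4, 0, 0, 0, 50, 0.1, -34.3, 0, 0, 0, 55, 1.8, -37.1, 0, 0, 0, 60, 2.1, -37.6, 0, 0, 0, 61, 2.1, -37.6, 0, 0, 0, 61]}}

```text
t: 6.38
position: [543.3, -62.4, 53.7]
ee_rot: [[0.995, 0.103, -0.001], [0.103, -0.995, 0.002], [-0.0, -0.002, -1.0]]
wrist_force: [0.9, -2.6, 0.9]
opening: 0.4
```

Run:
```python
from h import *
a=grab_frame("side");cv2.imwrite("pics/s3.png",cv2.resize(a[140:260,180:320],None,fx=5,fy=5,interpolation=cv2.INTER_CUBIC))
a=grab_frame("top");cv2.imwrite("pics/t3.png",cv2.resize(a[150:250,130:320],None,fx=4.2,fy=4.2,interpolation=cv2.INTER_CUBIC))
s=state();print(s['position'],s['wrist_force'],s['ee_rot'].round(3).tolist())
```

```text
[543.25572627 -62.39034773  53.65999067] [-0.05905906 -1.42682437  1.42941544] [[0.995, 0.103, -0.001], [0.103, -0.995, 0.002], [-0.0, -0.002, -1.0]]
```

View pics/s3.png

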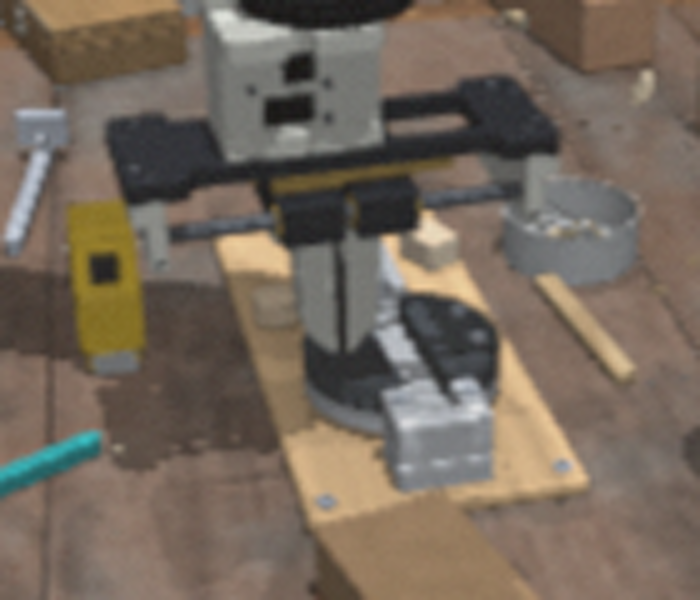

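View pics/t3.png

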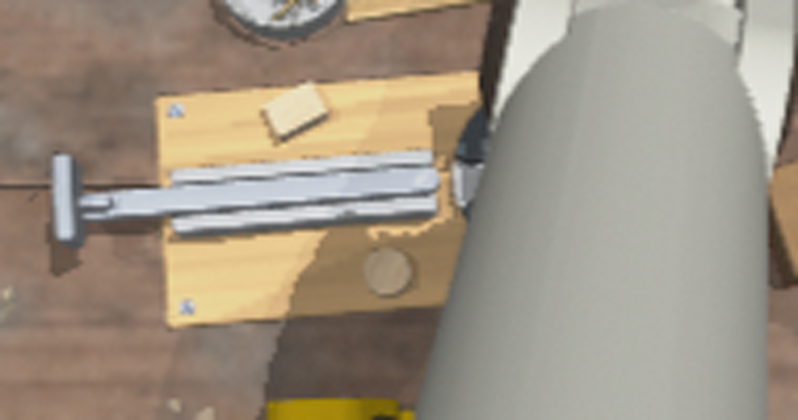

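Run:
```python
from h import *
from plan import *
tz=lambda u,v:((u+.5)/4.2-.5+130,(v+.5)/4.2-.5+150)
sz=lambda u,v:((u+.5)/5-.5+190,(v+.5)/5-.5+145)
ex=np.array([np.cos(YAW),np.sin(YAW)]);ey=np.array([-ex[1],ex[0]])
for n,uv in dict(of=(53,155),on=(58,244),inf=(74,155),inn=(76,240)).items():
    p=onz("top",tz(*uv),75);print(n,p.round(1),((p[:2]-A)@ex).round(1),((p[:2]-A)@ey).round(1))
p=onz("top",tz(438,180),41);print("nose",((p[:2]-A)@ex).round(1),((p[:2]-A)@ey).round(1))
# channel/keeper centreline
for uv,z in (((172,205),37),((434,185),37),((668,160),46)):
    p=onz("top",tz(*uv),z);print("c",((p[:2]-A)@ex).round(1),((p[:2]-A)@ey).round(1))
s=state();p0,R0=s['position'],s['ee_rot']
for y,z in ((285,130),(285,48)):
    P=A+ey*y;print(P,rel(p0,R0,*pose(*P,z,np.degrees(YAW))))
```

```text
of [579.2 212.8  75. ] 23.1 254.0
on [532.5 208.8  75. ] -23.7 253.5
inf [579.1 201.9  75. ] 22.2 243.1
inn [534.5 199.6  75. ] -22.4 244.3
nose -0.4 56.2
c -1.4 199.4
c -2.2 58.6
c -0.8 -67.5
[553.77667889 241.95553486] [ 4.180e+01 -3.018e+02 -7.580e+01 -1.000e-01  0.000e+00  1.500e+00]
[553.77667889 241.95553486] [ 4.180e+01 -3.016e+02  6.200e+00 -1.000e-01  0.000e+00  1.500e+00]
```

>>> {"method": "apply_moves", "body": {"deltas": [0, 5, 0, 0, 0, 0, 0, 10, -5, 0, 0, 0, 0, 10, -40, 0, 0, 0, 0, 10, -80, 0, 0, 0, 3, -10, -86, 0, 0, 0.3, 8, -50, -86, 0, 0, 0.8, 15, -100, -86, 0, 0, 1, 22, -150, -86, 0, 0, 1.5, 30, -200, -86, 0, 0, 1.5, 36, -250, -86, 0, 0, 1.5, 41, -302, -86, 0, 0, 1.5, 41, -302, -86, 0, 0, 1.5, 41, -302, -86, 0, 0, 1.5]}}

```text
t: 8.1
position: [553.3, 241.4, 140.1]
ee_rot: [[0.997, 0.076, -0.0], [0.076, -0.997, 0.001], [-0.0, -0.001, -1.0]]
wrist_force: [-0.8, -1.4, 1.2]
opening: 0.6
```

Run:
```python
from h import *
a=grab_frame("side");cv2.imwrite("pics/s4.png",cv2.resize(a[140:260,180:320],None,fx=5,fy=5,interpolation=cv2.INTER_CUBIC))
a=grab_frame("top");cv2.imwrite("pics/t4.png",cv2.resize(a[150:250,130:320],None,fx=4.2,fy=4.2,interpolation=cv2.INTER_CUBIC))
s=state();print(s['position'],s['wrist_force'],s['ee_rot'].round(3).tolist())
```

```text
[553.84477294 240.00750118 140.24838478] [-0.44186665 -0.02308821  0.11081367] [[0.997, 0.074, 0.0], [0.074, -0.997, 0.001], [0.0, -0.001, -1.0]]
```

View pics/s4.png

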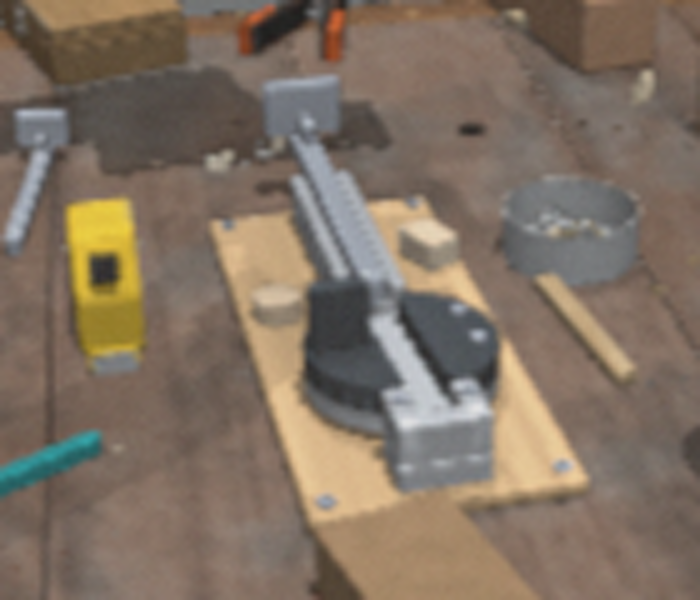

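View pics/t4.png

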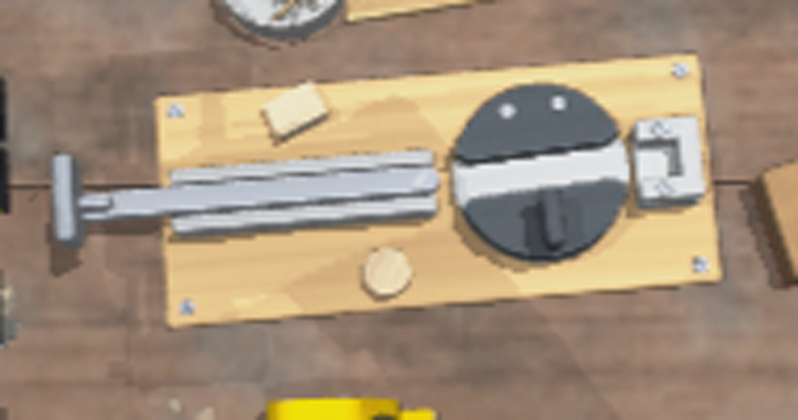

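```bash
python3 - <<'E'
from h import *
from plan import *
a=cv2.imread("pics/t4.png");g=cv2.cvtColor(a,cv2.COLOR_BGR2GRAY)
tz=lambda u,v:((u+.5)/4.2-.5+130,(v+.5)/4.2-.5+150)
# dark edges per column within disc
up=[];lo=[]
for u in range(485,600,5):
    c=g[100:240,u].astype(int); thr=140
    vs=np.where(c>thr)[0]; vs=[v for v in vs if 45<v<100]
    up.append((u,100+min(vs)));lo.append((u,100+max(vs)))
for n,L in(("up",up),("lo",lo)):
    P=np.array([onz("top",tz(*p),40 if n=="up" else 40)[:2] for p in L])
    vx,vy,x0,y0=cv2.fitLine(P.astype(np.float32),cv2.DIST_HUBER,0,.01,.01).ravel()
    print(n,"yaw",np.arctan2(-vx,vy) if vy>0 else np.arctan2(vx,-vy),x0,y0)
# rails reference: upper rail outer edge & bar channel
E
python3 - <<'E'
import sys;sys.path.insert(0,'.')
from plan import *
from bench import *
s=state();p0,R0=s['position'],s['ee_rot']
ex=np.array([np.cos(YAW),np.sin(YAW)]);ey=np.array([-ex[1],ex[0]])
P=A+ey*284-ex*1;print(P,rel(p0,R0,*pose(*P,49,np.degrees(YAW))))
E
```

```text
up yaw 0.13146515 582.93744 -37.361225
lo yaw 0.13208778 566.0963 -40.91828
[552.85656586 240.88157396] [-0.9 -0.9 91.2 -0.  -0.  -0.2]
```

>>> {"method": "apply_moves", "body": {"deltas": [-1, -2, 25, 0, 0, -0.2, -1, -2, 60, 0, 0, -0.2, -1, -2, 85, 0, 0, -0.2, -1, -2, 91, 0, 0, -0.2, -1, -2, 91, 0, 0, -0.2, -1, 4, 91, 0, 0, -0.2, -1, 10, 91, 0, 0, -0.2, -1, 12, 91, 0, 0, -0.2, -1, 14, 91, 0, 0, -0.2, -1, 16, 91, 0, 0, -0.2, -1, 17, 91, 0, 0, -0.2]}}

```text
t: 9.57
position: [553.8, 225.3, 49.2]
ee_rot: [[0.997, 0.08, 0.0], [0.08, -0.997, 0.002], [0.0, -0.002, -1.0]]
wrist_force: [-0.5, -0.1, -0.7]
opening: 0.8
```

>>> {"method": "apply_moves", "body": {"deltas": [0, 2, 0, 0, 0, 0, 0, 4, 0, 0, 0, 0, 0, 6, 0, 0, 0, 0, 0, 8, 0, 0, 0, 0, 0, 10, 0, 0, 0, 0, 0, 12, 0, 0, 0, 0, 0, 14, 0, 0, 0, 0, 0, 16, 0, 0, 0, 0, 0, 18, 0, 0, 0, 0, 0, 20, 0, 0, 0, 0, 0, 22, 0, 0, 0, 0]}}

```text
t: 10.95
position: [555.6, 203.3, 49.2]
ee_rot: [[0.997, 0.08, 0.0], [0.08, -0.997, 0.002], [0.0, -0.002, -1.0]]
wrist_force: [-0.4, 0.6, 0.1]
opening: 0.5
```

Run:
```python
from h import *
a=grab_frame("top");cv2.imwrite("pics/t5.png",cv2.resize(a[150:250,130:320],None,fx=4.2,fy=4.2,interpolation=cv2.INTER_CUBIC))
a=grab_frame("side");cv2.imwrite("pics/s5.png",cv2.resize(a[140:260,180:320],None,fx=5,fy=5,interpolation=cv2.INTER_CUBIC))
s=state();print(s['position'],s['wrist_force'])
```

```text
[555.63552535 202.90489332  49.16359286] [-0.38138921  0.02073672 -0.43140105]
```

View pics/t5.png

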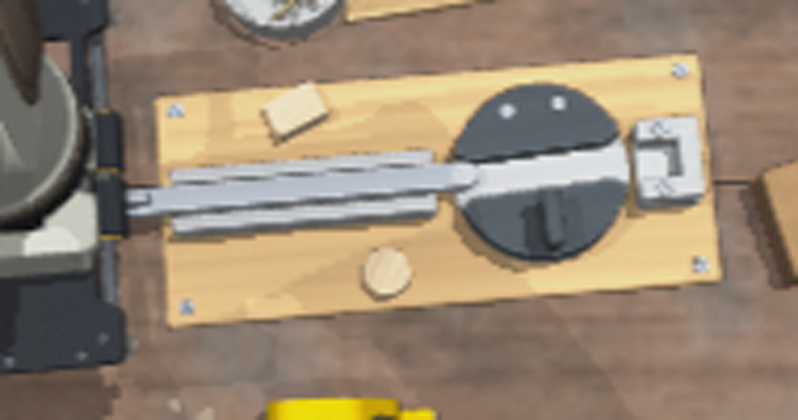

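View pics/s5.png

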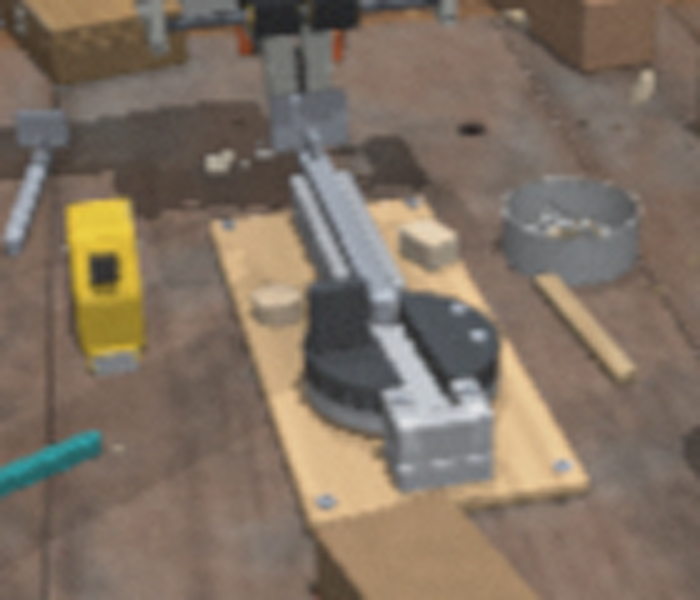

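>>> {"method": "apply_moves", "body": {"deltas": [0, 3, 0, 0, 0, 0, 0, 6, 0, 0, 0, 0, 0, 9, 0, 0, 0, 0, 0, 12, 0, 0, 0, 0, 0, 15, 0, 0, 0, 0, 0, 18, 0, 0, 0, 0, 0, 21, 0, 0, 0, 0, 0, 24, 0, 0, 0, 0, 0, 27, 0, 0, 0, 0, 0, 30, 0, 0, 0, 0]}}

```text
t: 12.3
position: [558.0, 173.5, 49.2]
ee_rot: [[0.997, 0.08, 0.0], [0.08, -0.997, 0.002], [0.0, -0.002, -1.0]]
wrist_force: [-0.2, 1.5, 1.4]
opening: -0.1
```

>>> {"method": "apply_moves", "body": {"deltas": [0, 3, 0, 0, 0, 0, 0, 6, 0, 0, 0, 0, 0, 9, 0, 0, 0, 0, 0, 12, 0, 0, 0, 0, 0, 15, 0, 0, 0, 0, 0, 18, 0, 0, 0, 0, 0, 21, 0, 0, 0, 0, 0, 24, 0, 0, 0, 0]}}

```text
t: 13.3
position: [559.9, 149.6, 49.2]
ee_rot: [[0.997, 0.08, 0.0], [0.08, -0.997, 0.002], [0.001, -0.002, -1.0]]
wrist_force: [0.1, 3.1, 2.3]
opening: 0.6
```

Run:
```python
from h import *
a=grab_frame("top");cv2.imwrite("pics/t6.png",cv2.resize(a[150:250,130:320],None,fx=4.2,fy=4.2,interpolation=cv2.INTER_CUBIC))
s=state();print(s['position'],s['wrist_force'])
```

```text
[560.00903728 148.93097298  49.14657549] [-0.58862369  1.86782858  2.13611668]
```

View pics/t6.png

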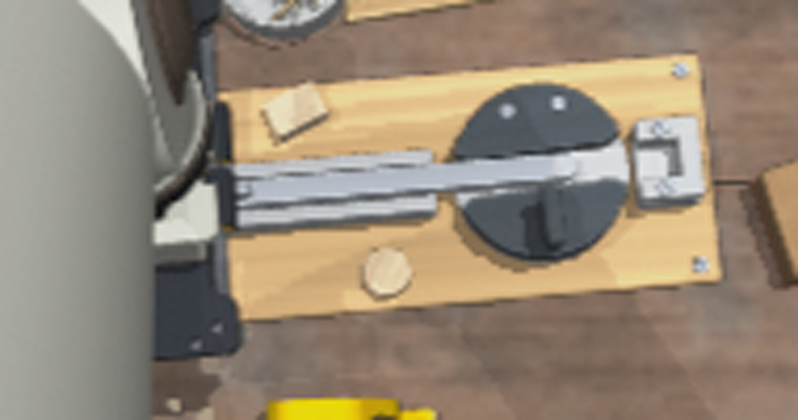

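>>> {"method": "apply_moves", "body": {"deltas": [0, 3, 0, 0, 0, 0, 0, 6, 0, 0, 0, 0, 0, 9, 0, 0, 0, 0, 0, 12, 0, 0, 0, 0, 0, 15, 0, 0, 0, 0, 0, 18, 0, 0, 0, 0, 0, 21, 0, 0, 0, 0, 0, 24, 0, 0, 0, 0]}}

```text
t: 14.35
position: [561.8, 125.5, 49.1]
ee_rot: [[0.997, 0.08, 0.0], [0.08, -0.997, 0.002], [0.0, -0.002, -1.0]]
wrist_force: [-0.7, 2.6, 2.8]
opening: 0.1
```

Run:
```python
from h import *
a=grab_frame("top");cv2.imwrite("pics/t7.png",cv2.resize(a[150:250,130:320],None,fx=4.2,fy=4.2,interpolation=cv2.INTER_CUBIC))
s=state();print(s['position'],s['wrist_force'])
```

```text
[561.85595736 124.87822066  49.02677822] [-0.9466683   2.48618955  2.42427257]
```

View pics/t7.png

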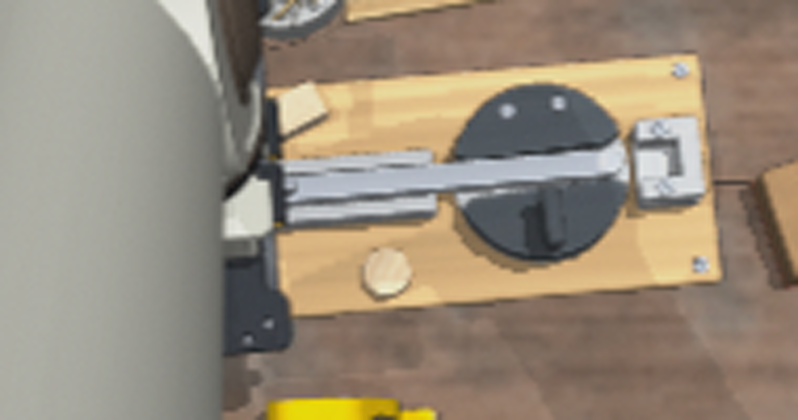

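>>> {"method": "apply_moves", "body": {"deltas": [0, 3, 0, 0, 0, 0, 0, 6, 0, 0, 0, 0, 0, 9, 0, 0, 0, 0, 0, 12, 0, 0, 0, 0, 0, 14, 0, 0, 0, 0, 0, 16, 0, 0, 0, 0, 0, 18, 0, 0, 0, 0, 0, 20, 0, 0, 0, 0]}}

```text
t: 15.4
position: [563.4, 105.7, 49.0]
ee_rot: [[0.997, 0.08, 0.0], [0.08, -0.997, 0.002], [0.0, -0.002, -1.0]]
wrist_force: [-0.2, 3.3, 2.0]
opening: 0.3
```

>>> {"method": "apply_moves", "body": {"deltas": [0, 1, 0, 0, 0, 0, 0, 2, 0, 0, 0, 0, 0, 3, 0, 0, 0, 0, 0, 4, 0, 0, 0, 0]}}

```text
t: 15.9
position: [563.7, 101.7, 49.0]
ee_rot: [[0.997, 0.08, 0.0], [0.08, -0.997, 0.002], [0.0, -0.002, -1.0]]
wrist_force: [-0.1, 3.3, 2.0]
opening: 0.0
```

Run:
```python
from h import *
a=grab_frame("top");cv2.imwrite("pics/t8.png",cv2.resize(a[150:250,130:320],None,fx=4.2,fy=4.2,interpolation=cv2.INTER_CUBIC))
s=state();print(s['position'],s['wrist_force'])
```

```text
[563.69886222 101.52207848  48.98487714] [-0.13050275  2.56381101  1.81523076]
```

View pics/t8.png

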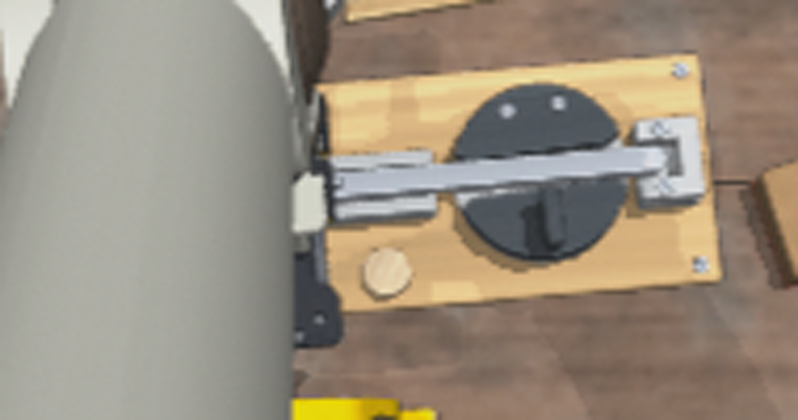

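>>> {"method": "apply_moves", "body": {"deltas": [0, 1, 0, 0, 0, 0, 0, 2, 0, 0, 0, 0, 0, 3, 0, 0, 0, 0, 0, 4, 0, 0, 0, 0]}}

```text
t: 16.45
position: [564.0, 97.7, 49.0]
ee_rot: [[0.997, 0.08, 0.0], [0.08, -0.997, 0.002], [0.0, -0.002, -1.0]]
wrist_force: [0.2, 2.7, 1.5]
opening: 0.2
```

>>> {"method": "apply_moves", "body": {"deltas": [0, 0.5, 0, 0, 0, 0, 0, 1, 0, 0, 0, 0, 0, 1.5, 0, 0, 0, 0]}}

```text
t: 16.82
position: [564.1, 96.3, 49.0]
ee_rot: [[0.997, 0.08, 0.0], [0.08, -0.997, 0.002], [0.0, -0.002, -1.0]]
wrist_force: [0.3, 1.8, 2.5]
opening: 0.7
```

>>> {"method": "apply_moves", "body": {"deltas": [0, 0.5, 0, 0, 0, 0, 0, 1, 0, 0, 0, 0, 0, 1.5, 0, 0, 0, 0]}}

```text
t: 17.2
position: [564.3, 94.8, 49.0]
ee_rot: [[0.997, 0.08, 0.0], [0.08, -0.997, 0.002], [0.0, -0.002, -1.0]]
wrist_force: [-0.2, 3.0, 3.2]
opening: 0.2
```

Run:
```python
from h import *
a=grab_frame("top");cv2.imwrite("pics/t9.png",cv2.resize(a[170:220,240:310],None,fx=10,fy=10,interpolation=cv2.INTER_CUBIC))
s=state();print(s['position'],s['wrist_force'])
```

```text
[564.27730494  94.81474666  48.99340635] [-0.46540613  2.73224216  2.05226718]
```

View pics/t9.png

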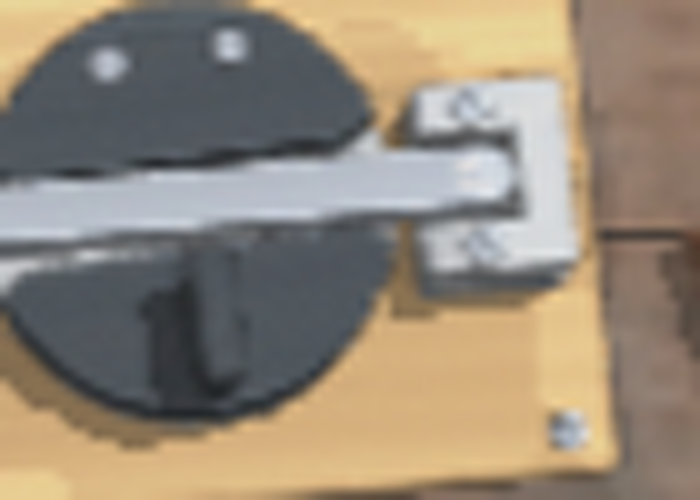

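>>> {"method": "apply_moves", "body": {"deltas": [0, 0.5, 0, 0, 0, 0, 0, 1, 0, 0, 0, 0, 0, 1, 0, 0, 0, 0]}}

```text
t: 17.62
position: [564.3, 94.7, 49.0]
ee_rot: [[0.997, 0.08, 0.0], [0.08, -0.997, 0.003], [0.0, -0.003, -1.0]]
wrist_force: [-0.9, 6.1, 2.5]
opening: 0.8
```

>>> {"method": "apply_moves", "body": {"deltas": [0, 0.5, 0, 0, 0, 0, 0, 1, 0, 0, 0, 0, 0, 1, 0, 0, 0, 0]}}

```text
t: 18.0
position: [564.2, 94.7, 49.0]
ee_rot: [[0.997, 0.081, 0.0], [0.081, -0.997, 0.004], [0.0, -0.004, -1.0]]
wrist_force: [-0.3, 7.6, 2.8]
opening: 0.5
```

>>> {"method": "apply_moves", "body": {"deltas": [0, 1, 0, 0, 0, 0, 0, 2, 0, 0, 0, 0, 0, 2, 0, 0, 0, 0]}}

```text
t: 18.38
position: [564.2, 94.7, 49.1]
ee_rot: [[0.997, 0.082, -0.0], [0.082, -0.997, 0.005], [0.0, -0.005, -1.0]]
wrist_force: [-1.3, 9.8, 1.7]
opening: 0.1
```

>>> {"method": "apply_moves", "body": {"deltas": [0, -5, 0, 0, 0, 0, 0, -15, 0, 0, 0, 0, 0, -20, 0, 0, 0, 0, 0, -22, -30, 0, 0, 0, 0, -24, -80, 0, 0, 0, 0, -50, -100, 0, 0, 0, 0, -100, -110, 0, 0, 0, 0, -150, -110, 0, 0, 0, 0, -200, -110, 0, 0, 0, 0, -220, -110, 0, 0, 0, 0, -220, -110, 0, 0, 0, 0, -220, -110, 0, 0, 0]}}

```text
t: 19.88
position: [547.8, 307.0, 159.1]
ee_rot: [[0.997, 0.077, 0.0], [0.077, -0.997, -0.0], [0.0, 0.0, -1.0]]
wrist_force: [0.8, -0.6, 0.1]
opening: 0.5
```

Run:
```python
from h import *
a=grab_frame("top");cv2.imwrite("pics/t10.png",cv2.resize(a[150:250,130:320],None,fx=4.2,fy=4.2,interpolation=cv2.INTER_CUBIC))
cv2.imwrite("pics/t10k.png",cv2.resize(a[170:220,240:310],None,fx=10,fy=10,interpolation=cv2.INTER_CUBIC))
a=grab_frame("side");cv2.imwrite("pics/s10.png",cv2.resize(a[140:260,180:320],None,fx=5,fy=5,interpolation=cv2.INTER_CUBIC))
s=state();print(s['position'],s['wrist_force'])
```

```text
[547.91727551 307.03623293 159.30965069] [-0.64569945 -0.1619907  -0.72341777]
```

View pics/t10.png

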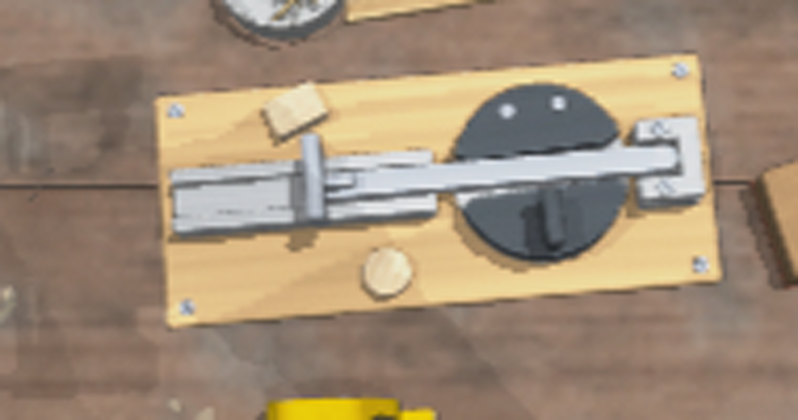

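View pics/t10k.png

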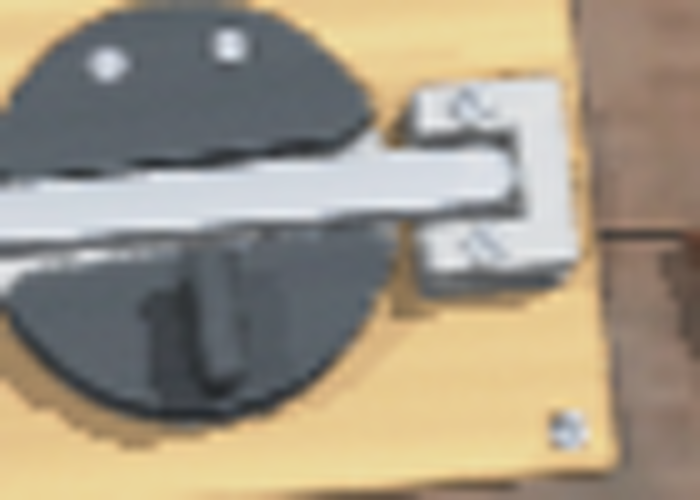

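View pics/s10.png

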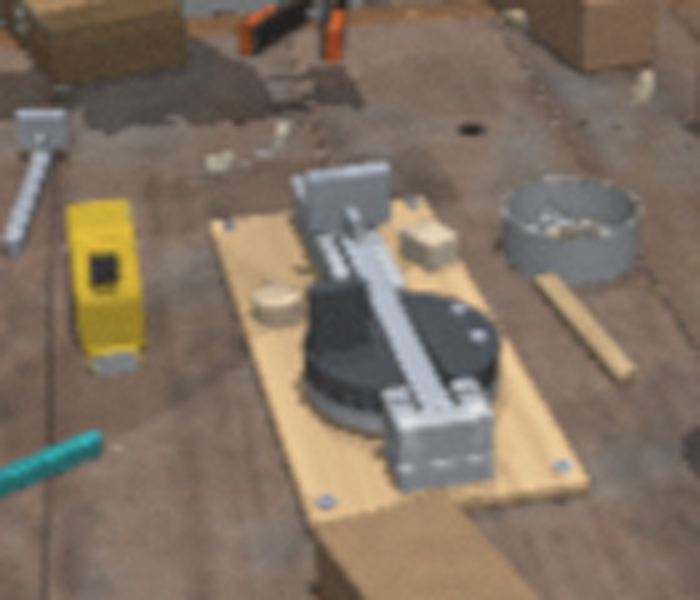

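Run:
```python
from h import *
from plan import *
tz=lambda u,v:((u+.5)/4.2-.5+130,(v+.5)/4.2-.5+150)
kz=lambda u,v:((u+.5)/10-.5+240,(v+.5)/10-.5+170)
ex=np.array([np.cos(YAW),np.sin(YAW)]);ey=np.array([-ex[1],ex[0]])
def F(p):return ((p[:2]-A)@ex).round(1),((p[:2]-A)@ey).round(1)
print("plate outer top",F(onz("top",tz(302,135),75)),F(onz("top",tz(309,218),75)))
print("nose",F(onz("top",kz(512,172),36)),"stop top edge",F(onz("top",kz(522,172),46)))
g=cv2.cvtColor(cv2.imread("pics/t10.png"),cv2.COLOR_BGR2GRAY)
# disc upper slot edge, screws direction on disc
d=[onz("top",tz(*p),41) for p in((507,111),(558,103))]
v=d[0]-d[1];print("disc screw line yaw rel",np.arctan2(-v[0],v[1])-YAW)
P=[]
for u in range(485,600,4):
    c=g[110:180,u].astype(int);P.append(onz("top",tz(u,110+np.where(c>140)[0].min()),40)[:2])
vx,vy,*_=cv2.fitLine(np.array(P,np.float32),cv2.DIST_HUBER,0,.01,.01).ravel();print("edge rel",np.arctan(-vx/vy)-YAW)
# nose shape rows
print(np.array(cv2.cvtColor(grab_frame("top"),cv2.COLOR_BGR2GRAY))[184:190,284:298])
```

```text
plate outer top (np.float64(22.9), np.float64(124.8)) (np.float64(-21.1), np.float64(124.1))
nose (np.float64(2.9), np.float64(-73.6)) stop top edge (np.float64(0.8), np.float64(-74.6))
disc screw line yaw rel 0.07591088177230167
edge rel -0.006295219
[[ 92  94 119 135 135 109  88 141 215 223 222 221 213 183]
 [209 212 218 220 216 210 170 141 216 222 222 221 215 192]
 [216 216 219 222 223 218 203 162 207 222 222 221 209 167]
 [219 218 219 223 221 220 215 186 202 221 222 222 213 174]
 [219 221 222 221 221 223 210 158 193 221 223 223 211 156]
 [219 219 220 222 220 213 162 109 171 218 223 223 215 174]]
```

```bash
python3 -c "
from bench import *
finish_job();print(state()['t'])"
```

```text
the job is handed in; nothing more can be done
the job is handed in; nothing more can be done
```

The spindle is locked and the job is handed in at about 20 s of the 45 s allowed; no verdict is reported. I turned the fin clockwise with the closed fingertips until it pointed to the fixture's -x. I then pushed the bar by its tail plate through the slot until it stopped moving, and drew back and up, clear of everything.

**Bar:**
- It stopped moving at a push that rose to about 10 N; the force readings before that never passed about 4.5 N.
- In the last pictures the nose is at y ≈ -73.6 mm, with the stop at -74. The plate's outer face is at about 124.5 mm, with 126 expected, so the two agree within the calibration.
- The nose reads 2.9 mm off the centre line, though I picked that pixel by eye. The two plate corners average about 1 mm off. The limit is 5 mm.

**Slot:**
- It was not exactly in line. Before the bar went in I measured 0.055 rad off from both slot edges, against a limit of 0.12. I left it, because the bar fitted through.
- My last checks disagreed. A rough line through two of the disc's screws gave 0.076 rad. An edge fit gave about 0, but the bar covering the edge spoils it. The screws sit where they did before the push, so the disc did not visibly turn.

**Surroundings:** The plug, block and tape show no movement in the last pictures. I did not measure the other loose things. At the end the tool was 159 mm above the bench, beyond the tail of the bar, with the wrist force near zero.

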